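Close the transfer-medium jar without cross-threading its cap

TASK

Put the red screw cap on the open white jar: set it level on the neck, turn it backwards (anticlockwise) with a light hand until you feel it drop into the thread start, then screw it clockwise until it is fully home and hand-tight. Do not force it or cock it on the thread, do not overtighten it, and leave the paint pot, cup, canvas and brush where they are.

Things in the scene. Friction and masses are not known exactly. Their poses are not given: they have to be found in the camera images.
- cap_center (a point): centre (half-way up) of the loose red screw cap, lying open side down on the table: 56 mm in diameter, 22 mm high, 40 g, grip its ribbed side at any yaw; z points up out of its closed top. Inside are three lugs 120 degrees apart, 2 mm above the skirt's edge; the sealing face is 15 mm above that edge.
- jar_mouth (a point): centre of the rim of the open white jar, on the axis that cap and jar share (z, up), 108 mm above the table. The neck is 44 mm in diameter and stands 24 mm above the jar's shoulder; the jar's body is 72 mm in diameter. The jar is wedged in its caddy and neither turns nor moves.
- neck_thread (a point): point on the jar's axis 12 mm below the rim: the neck's right-hand thread with three starts 120 degrees apart, 50 mm over its crests, 15 mm lead per turn (clockwise from above goes down). Where the starts lie round the neck differs each time and is not measured; this point's x axis tells nothing of it. Play of cap on thread: 1 mm sideways, 0.8 mm up and down.
- cap_high (a point): point on the jar's axis 6.8 mm above the rim: the highest the cap's centre gets, level on the thread. Set on anyhow, the lugs rest on the thread with the centre 1.8 to 6.8 mm above the rim; turned backwards (anticlockwise from above, 120 degrees at most) it climbs to this point, then drops 5 mm at a thread start. Under a push of 2 to 5 N it turns with under 0.1 N m, over 15 N is force.
- cap_home (a point): point on the jar's axis 4 mm below the rim: where the cap's centre is when the cap is fully home, its sealing face on the rim, about 155 degrees clockwise of the drop. Past that the turning moment rises steeply, within some 10 degrees; hand-tight is 0.25 to 0.4 N m, for which the cap needs a grip of about 30 N (with less it slips in the fingers), 0.7 N m is far too much.
- caddy: wooden block 130 x 190 mm, 42 mm high, screwed to the table, holding the white jar (axis 35 mm along the block's y from its middle) and four small paint pots sunk in it (tops 56 mm above the table). Origin under the block's middle.
- pot_center (a point): centre of a small closed green paint pot with white lid, 36 mm in diameter and 40 mm high, loose on the table (bystander)
- cup: clear plastic water cup, 68 mm in diameter and 85 mm high, loose, origin under its centre (bystander)
- canvas: small white canvas panel with a grey picture transfer, 110 x 150 x 14 mm, lying flat and loose, origin under its centre (bystander)
- brush: paint brush lying loose on the table, origin under its middle, along its x axis (bystander)
Not all that is in view belongs to the job. Of the things that look like the part that bears cap_center, the smallest one is meant.

How it is judged:
By the outcome, as a careful person would: the job done as asked, in the order asked, and still so for the second after the job is handed in, with the robot touching nothing.
It also fails if it takes over 72 s, if anything falls off the work surface, if the arm or the gripper's body presses on something with over 40 N, if the wrist force passes 120 N, or if a joint passes its speed limit or range.

ROBOT

A 6-joint arm with a two-finger parallel gripper is mounted at the origin on the work surface. World frame = base frame: x ahead of the robot, y to its left, z up, the work surface at z = 0. Lengths are in m, angles in rad, forces in N, time in s.
With the tool pointing down it reaches from about 0.25 to 0.775 m from the base axis. Payload 8.9 kg.
Tool frame: the origin (TCP) lies between the finger pads; the fingertips stand tip_reach ahead of it and the grasp point (between the pads) lies 2 mm behind it (tip_reach is the distance from the TCP to the fingertips, in m); z points along the fingers, y is the line along which they close (so a half turn about z gives the same grasp; the last joint's range is limited). The gripper opens to 85 mm and grips with 20 to 120 N. Pads are 22 mm wide; open, the fingers measure 114 mm over their backs; the gripper's body (76 mm by 85 mm) begins 54 mm behind the grasp point. The pads swing forward as they close: fully open they stand 13 mm farther back than shut.
Start: joints at [-1.344, 0.291, -0.153, 1.127, 0, 1.431], TCP at [0.188, -0.49, 0.248] pointing down, gripper open.
Joint ranges: [-2.52, 2.52], [-0.91, 1.74], [-1.3, 1.37], [-1.96, 2.02], [-1.52, 1.47], [-3.14, 3.14]. Speed limits (rad/s): [2.22, 2.22, 2.79, 3.14, 3.14, 3.14].

INTERFACE

Orientations are given as a unit quaternion [x, y, z, w].
In Python, from station import get_obs, snapshot, close_job, tip_reach gives the robot as it stands. The module is installed in compiled form; this text tells all that it offers.
- The arm moves only by the tool drive_tool, never from a script. Its arguments are lists of equal length, an entry for each row: "travel": the shift along the tool's x, y, z each as a share of 0.6 m, from -1 to 1, a list of three; "twist": the turn, a rotation vector about the tool's x, y, z each as a share of 360 degrees, from -1 to 1, a list of three; "hand": the opening in per cent of the stroke, from 0 (shut) to 100 (fully open). In form: {"travel": [[dx, dy, dz], ...], "twist": [[wx, wy, wz], ...], "hand": [hand, ...]}. A call has 1 to 20 rows; each row is the pose to reach, as a shift and turn from the pose commanded when the call began, along the tool's axes at that moment, turning the shorter way round; what a row does not reach only later rows make up. A row lasts 1/10 s, in which the tool goes at most 50 mm and 8.59 degrees, less where a joint would pass 70% of its speed; a pose out of reach is approached as far as the arm can. A call with a number of a shift or a turn outside -1 to 1 is refused whole. A call with a gripper value outside its range is refused whole. The fingers move at their own pace and stop on an object; the grip force is fixed at half the most. Time passes only in rows, so rows that repeat a pose let the fingers close. It gives the time, the measured TCP pose, the force, the opening and the grip force at its end, in the units of the state.
- get_obs(): the state, without advancing time (a new reading comes with each control period).
- snapshot(name): name is "scene" or "top" or "wrist"; returns a dict with "color" (400x640x3 uint8, red, green, blue), "camera_matrix" (3x3 intrinsics, pixels), "world_from_camera" (4x4, takes a point from camera to world coordinates). Camera axes: x right, y down, z forward; pixel columns grow to the right and rows downward; lengths in m; the calibration is good to about 2 mm. The wrist camera is an equidistant fisheye: a pixel r from the principal point sees the ray r / f radians off the axis. A picture is of the moment at which its call begins. There is no depth.
- close_job(): hands the job in; it is judged then, once.
The state is a dict: "t": time; "joint_pos": joint angles; "joint_vel": joint speeds; "joint_efforts": joint torques, N m; "tool_pos": TCP position; "eef_rot": TCP orientation; "contact_force": force on the tool from outside, world axes, zero at the start; "torque": the same for the moment, N m; "width": finger opening in m; "gripper_force": force on a finger pad.
Only numpy, scipy, OpenCV 4.12 (cv2) and the standard library are available. Lean on these libraries where they do the work, as an engineer would, in place of code of your own. Each camera call takes 0.05 s, during which the arm holds its last target. There are 200 camera calls.

## Working session

There is one attempt and no reset: what is moved stays moved. The work goes in short steps, Python scripts to look and compute and a tool call to move; the robot and the scene stay as the last step left them, time stands still between calls to the robot, and variables do not carry over. Pictures are saved under pics/ and viewed, at most 10 in all, crops included, and the job is handed in when it is done.

Besides the shell and the picture viewer there is one more tool, called after ">>>" as name(argument=value, ...), one argument or row to a line, values as JSON. drive_tool: Moves the arm, as the interface text tells. Its arguments: {"type":"object","properties":{"travel":{"type":"array","items":{"type":"array","items":{"type":"number","minimum":-1,"maximum":1}}},"twist":{"type":"array","items":{"type":"array","items":{"type":"number","minimum":-1,"maximum":1}}},"hand":{"type":"array","items":{"type":"number"}}},"required":["travel","twist","hand"]}

```bash
mkdir -p pics
python3 - <<'E'
from station import *
import cv2,numpy as np
o=get_obs(); print(o); print(tip_reach if not callable(tip_reach) else tip_reach())
for n in("scene","top"):
    s=snapshot(n); np.savez(f"{n}0.npz",**s); cv2.imwrite(f"pics/{n}0.png",s["color"][:,:,::-1])
    print(n,s["camera_matrix"].tolist(),s["world_from_camera"].round(4).tolist())
E
```

```text
{'t': 0.0, 'joint_pos': array([-1.34430257e+00,  2.91265292e-01, -1.54146459e-01,  1.12669076e+00,
        8.38069417e-06,  1.43153616e+00]), 'joint_vel': array([-0.00082108, -0.0005417 , -0.00050304, -0.00086318,  0.00069923,
        0.00011064]), 'joint_efforts': array([-4.55134505e-04, -5.37146223e+01,  3.31372190e+01,  1.59899087e-02,
       -3.40282077e-04, -8.57125315e-06]), 'tool_pos': array([ 0.18769773, -0.48984782,  0.24773256]), 'eef_rot': array([ 9.83324352e-01,  1.81859264e-01, -2.42904464e-05, -6.52654938e-04]), 'contact_force': array([ 0.06779287, -0.38333134,  0.10090358]), 'torque': array([ 0.00229099, -0.0038329 ,  0.0146721 ]), 'gripper_force': 0.0, 'width': 0.08582340402538159}
0.017
scene [[374.08634466555435, 0.0, 321.53921274181374], [0.0, 374.08634466555435, 195.90473538073695], [0.0, 0.0, 1.0]] [[0.321, 0.6861, -0.6528, 1.1164], [0.947, -0.2272, 0.2269, -0.1051], [0.0074, -0.6911, -0.7227, 0.6435], [0.0, 0.0, 0.0, 1.0]]
top [[483.931523507122, 0.0, 324.33291879977014], [0.0, 483.931523507122, 198.96853192135418], [0.0, 0.0, 1.0]] [[0.0202, -0.9886, 0.1489, 0.4019], [-0.9996, -0.0232, -0.0185, 0.0787], [0.0217, -0.1485, -0.9887, 1.3475], [0.0, 0.0, 0.0, 1.0]]
```

View pics/scene0.png

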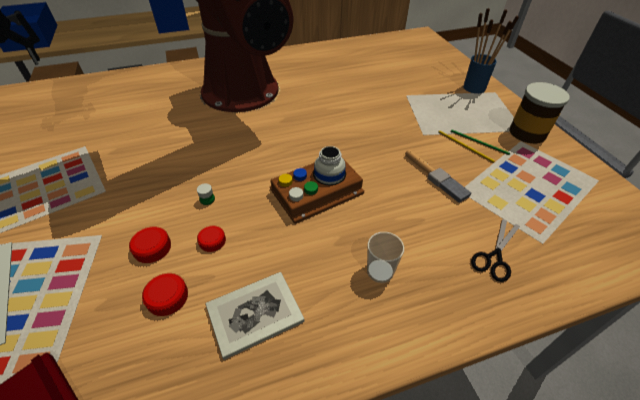

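View pics/top0.png

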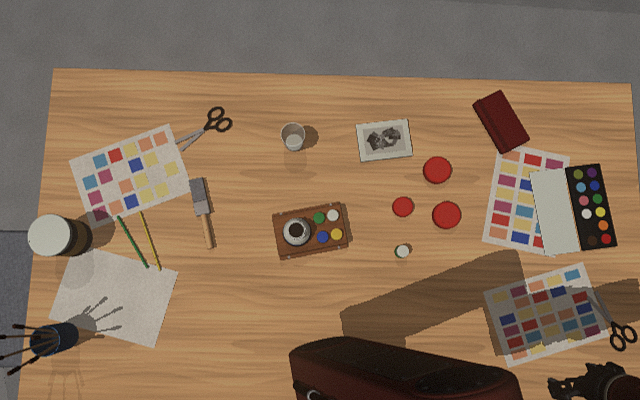

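Scene view: three red caps at scene (211,238), (150,244), (165,293), which are top (403,206), (447,215), (437,170). The first is clearly the smallest, so it's the one meant. The jar is at scene (330,162), top (296,230), and the green pot at top (402,251). I'll measure these and confirm the choice in a crop.

```bash
cat > h.py <<'E'
import cv2,numpy as np
def ray(s,uv):
    K=s["camera_matrix"];T=s["world_from_camera"]
    d=np.linalg.inv(K)@[uv[0],uv[1],1.];d=T[:3,:3]@d
    return T[:3,3],d/np.linalg.norm(d)
def plane(s,uv,z):
    c,d=ray(s,uv);return c+d*(z-c[2])/d[2]
def tri(rs):
    A=sum(np.eye(3)-np.outer(d,d) for c,d in rs);b=sum((np.eye(3)-np.outer(d,d))@c for c,d in rs)
    p=np.linalg.solve(A,b);return p,[np.linalg.norm((np.eye(3)-np.outer(d,d))@(p-c)) for c,d in rs]
def blobs(m,amin=60):
    n,l,st,ce=cv2.connectedComponentsWithStats(m.astype(np.uint8))
    return [(st[i,4],ce[i].round(1),st[i,:4],l==i) for i in range(1,n) if st[i,4]>=amin]
def red(c):
    c=c.astype(int);return (c[...,0]>110)&(c[...,1]<60)&(c[...,2]<60)
E
python3 - <<'E'
from h import *
S={n:dict(np.load(f"{n}0.npz")) for n in("scene","top")}
C={}
for n,s in S.items():
    for a,ce,bb,m in blobs(red(s["color"])):
        print(n,a,ce,bb, plane(s,ce,.015).round(4))
        w=plane(s,(bb[0],ce[1]),.011)-plane(s,(bb[0]+bb[2],ce[1]),.011); print('  width',np.linalg.norm(w).round(4))
def pick(n,uv): 
    return min(blobs(red(S[n]["color"])),key=lambda b:np.linalg.norm(b[1]-uv))[1]
p,r=tri([ray(S["scene"],pick("scene",(211,238))),ray(S["top"],pick("top",(403,206)))]);print("cap",p,r)
a=cv2.resize(S["top"]["color"][150:270,260:480,::-1],None,fx=3,fy=3,interpolation=2)
b=cv2.resize(S["scene"]["color"][130:260,180:380,::-1],None,fx=3,fy=3,interpolation=2)
out=np.zeros((760,660,3),np.uint8);out[:360]=a;out[360:750,:600]=b
cv2.imwrite("pics/crop.png",cv2.resize(out,(520,599)))
E
```

```text
scene 126 [562.7 196.7] [554 191  18  13] [0.7282 0.6261 0.015 ]
  width 0.0426
scene 823 [148.2 240.7] [129 227  39  29] [ 0.5575 -0.2909  0.015 ]
  width 0.0812
scene 427 [210.3 235.8] [197 226  28  21] [ 0.5851 -0.1672  0.015 ]
  width 0.0591
scene 120 [ 17.1 254.6] [ 11 250  15  11] [ 0.511  -0.5401  0.015 ]
  width 0.0301
scene 261 [ 69.6 265. ] [ 56 259  28  13] [ 0.571  -0.4378  0.015 ]
  width 0.055
scene 1138 [163.3 290.7] [142 274  44  36] [ 0.6876 -0.2664  0.015 ]
  width 0.0823
scene 100 [  3.  363.6] [  0 357  10  17] [ 0.7422 -0.5173  0.015 ]
  width 0.0162
top 140 [532.2 159.5] [524 154  17  12] [ 0.7301 -0.5356  0.015 ]
  width 0.049
top 526 [437.2 169.1] [425 157  26  26] [ 0.6954 -0.2634  0.015 ]
  width 0.0741
top 301 [402.5 206.2] [392 197  21  20] [ 0.5873 -0.1646  0.015 ]
  width 0.059
top 557 [446.6 214.7] [434 202  26  27] [ 0.5663 -0.2878  0.015 ]
  width 0.0731
top 135 [499.9 219.3] [492 213  17  13] [ 0.5567 -0.4371  0.015 ]
  width 0.048
top 72 [605.8 238.2] [602 234   9   9] [ 0.5105 -0.7327  0.015 ]
  width 0.0255
top 72 [537.6 241.8] [533 236  10  12] [ 0.4963 -0.5404  0.015 ]
  width 0.0281
cap [ 0.58699779 -0.16562475  0.01681973] [np.float64(0.0013800468444200064), np.float64(0.001380046844419967)]
```

View pics/crop.png

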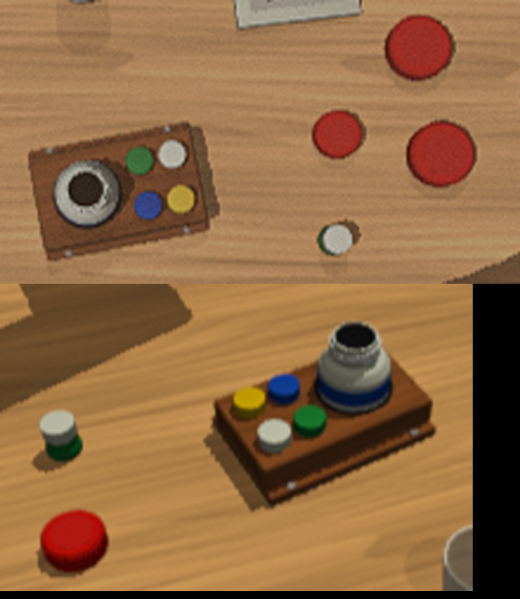

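The crop confirms it: the small ribbed cap is on the table next to the two larger ones (about 56 mm against 73 mm). Next I'll measure the jar mouth and work out the first move.

```bash
cat >> h.py <<'E'
from scipy.spatial.transform import Rotation as R
def go(pos,xdeg=None,o=None):
    """shares to a tool-down pose with tool x axis at world angle xdeg"""
    from station import get_obs
    o=o or get_obs();Q=R.from_quat(o["eef_rot"])
    t=Q.inv().apply(np.array(pos)-o["tool_pos"])/.6
    x=Q.as_matrix()[:,0];cur=np.degrees(np.arctan2(x[1],x[0]))
    w=np.zeros(3)
    if xdeg is not None:
        a=np.radians(xdeg);X=[np.cos(a),np.sin(a),0];Z=[0,0,-1];Y=np.cross(Z,X)
        w=(Q.inv()*R.from_matrix(np.array([X,Y,Z]).T)).as_rotvec()/(2*np.pi)
    print("at",o["tool_pos"].round(4),"x",cur.round(2),"-> travel",t.round(5),"twist",w.round(5))
E
python3 - <<'E'
from h import *
S={n:dict(np.load(f"{n}0.npz")) for n in("scene","top")}
q={}
for n,uv in(("scene",(330,152)),("top",(296,230))):
    c=S[n]["color"].max(2)<60
    b=min(blobs(c,20),key=lambda b:np.linalg.norm(b[1]-uv));print(n,b[:3]);q[n]=b[1]
    print(plane(S[n],b[1],.108))
print(tri([ray(S[n],q[n]) for n in q]))
go((.587,-.166,.22),121)
E
```

```text
scene (np.int32(131), array([329.9, 151.7]), array([322, 147,  17,  10], dtype=int32))
[0.50923567 0.12463493 0.108     ]
top (np.int32(153), array([295.7, 229.7]), array([289, 223,  14,  14], dtype=int32))
[0.50725673 0.12734184 0.108     ]
(array([0.50712704, 0.1264832 , 0.10593844]), [np.float64(0.0009858032939845651), np.float64(0.0009858032939844788)])
at [ 0.1877 -0.4899  0.2478] x 20.96 -> travel [ 0.81454 -0.266    0.04679] twist [-1.0000e-04 -1.8000e-04 -2.7788e-01]
```

>>> drive_tool(
  travel=[
    [0.8145,-0.266,0.047],
    [0.8145,-0.266,0.047],
    [0.8145,-0.266,0.047],
    [0.8145,-0.266,0.047],
    [0.8145,-0.266,0.047],
    [0.8145,-0.266,0.047],
    [0.8145,-0.266,0.047],
    [0.8145,-0.266,0.047],
    [0.8145,-0.266,0.047],
    [0.8145,-0.266,0.047],
    [0.8145,-0.266,0.047],
    [0.8145,-0.266,0.047],
    [0.8145,-0.266,0.047],
    [0.8145,-0.266,0.047],
    [0.8145,-0.266,0.047],
    [0.8145,-0.266,0.047],
  ],
  twist=[
    [0,0,-0.278],
    [0,0,-0.278],
    [0,0,-0.278],
    [0,0,-0.278],
    [0,0,-0.278],
    [0,0,-0.278],
    [0,0,-0.278],
    [0,0,-0.278],
    [0,0,-0.278],
    [0,0,-0.278],
    [0,0,-0.278],
    [0,0,-0.278],
    [0,0,-0.278],
    [0,0,-0.278],
    [0,0,-0.278],
    [0,0,-0.278],
  ],
  hand=[100,100,100,100,100,100,100,100,100,100,100,100,100,100,100,100],
)

```text
t: 1.7
tool_pos: [0.5868, -0.1669, 0.2202]
eef_rot: [0.493, 0.87, 0.0, 0.0]
contact_force: [0.8, 0.3, 0.8]
width: 0.0852
gripper_force: 0.0
```

Run:
```python
from h import *
from station import *
go((.587,-.166,.12),200)
s=snapshot("wrist");np.savez("w1.npz",**s);cv2.imwrite("pics/w1.png",s["color"][:,:,::-1])
print(s["camera_matrix"],s["world_from_camera"].round(3),get_obs()["joint_pos"].round(3))
```

```text
at [ 0.5868 -0.1669  0.2202] x 120.91 -> travel [0.00111 0.00105 0.16708] twist [-0.0000e+00  2.0000e-05 -2.1969e-01]
[[309.70691629   0.         323.19897544]
 [  0.         309.70691629 195.67868371]
 [  0.           0.           1.        ]] [[ 0.858  0.493  0.14   0.552]
 [ 0.513 -0.825 -0.236 -0.107]
 [-0.     0.274 -0.962  0.346]
 [ 0.     0.     0.     1.   ]] [-0.397  0.469  0.039  1.141  0.     0.634]
```

View pics/w1.png

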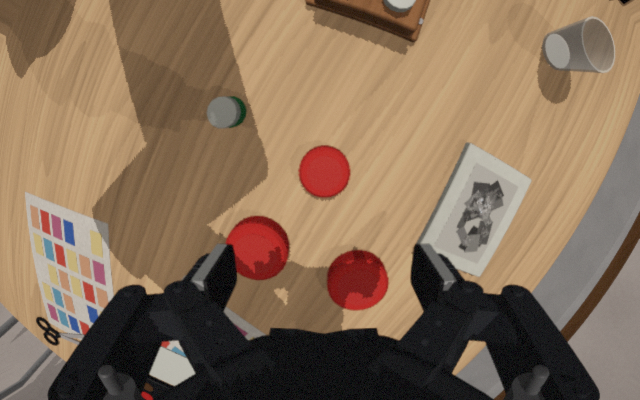

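The wrist view shows the small cap at (325,172), the two large caps at (257,247) and (358,280), and the pot at (226,112). I'll turn on to 200° and go lower for a second view.

>>> drive_tool(
  travel=[
    [0.001,0.001,0.12],
    [0.001,0.001,0.12],
    [0.001,0.001,0.12],
    [0.001,0.001,0.12],
    [0.001,0.001,0.12],
    [0.001,0.001,0.12],
    [0.001,0.001,0.12],
    [0.001,0.001,0.12],
    [0.001,0.001,0.12],
    [0.001,0.001,0.12],
    [0.001,0.001,0.12],
    [0.001,0.001,0.12],
  ],
  twist=[
    [0,0,-0.2197],
    [0,0,-0.2197],
    [0,0,-0.2197],
    [0,0,-0.2197],
    [0,0,-0.2197],
    [0,0,-0.2197],
    [0,0,-0.2197],
    [0,0,-0.2197],
    [0,0,-0.2197],
    [0,0,-0.2197],
    [0,0,-0.2197],
    [0,0,-0.2197],
  ],
  hand=[100,100,100,100,100,100,100,100,100,100,100,100],
)

```text
t: 2.95
tool_pos: [0.5872, -0.1658, 0.1482]
eef_rot: [-0.174, 0.985, -0.0, 0.0]
contact_force: [-0.2, -0.1, 0.6]
width: 0.0854
gripper_force: 0.0
```

```bash
cat >> h.py <<'E'
def wray(s,uv):
    K=s["camera_matrix"];T=s["world_from_camera"]
    p=np.array([(uv[0]-K[0,2])/K[0,0],(uv[1]-K[1,2])/K[1,1]]);r=np.linalg.norm(p)
    d=np.array([*(np.sin(r)*p/max(r,1e-9)),np.cos(r)]);return T[:3,3],T[:3,:3]@d
def wplane(s,uv,z):
    c,d=wray(s,uv);return c+d*(z-c[2])/d[2]
def wfit(s,mask,z):
    """circle through the mask's contour cast onto plane z"""
    c=max(cv2.findContours(mask.astype(np.uint8),cv2.RETR_EXTERNAL,cv2.CHAIN_APPROX_NONE)[0],key=len)[:,0]
    h=cv2.convexHull(c.reshape(-1,1,2))[:,0]
    P=np.array([wplane(s,u,z)[:2] for u in h.astype(float)])
    A=np.c_[2*P,np.ones(len(P))];x=np.linalg.lstsq(A,(P**2).sum(1),rcond=None)[0]
    return x[:2],np.sqrt(x[2]+x[:2]@x[:2])
E
python3 - <<'E'
from h import *
from station import *
s=snapshot("wrist");np.savez("w2.npz",**s);cv2.imwrite("pics/w2.png",s["color"][:,:,::-1])
q=[]
for s in(dict(np.load("w1.npz")),s):
    bs=sorted([b for b in blobs(red(s["color"]),300)],key=lambda b:np.linalg.norm(wplane(s,b[1],.015)[:2]-[.587,-.166]))
    b=bs[0];print(b[:3],wplane(s,b[1],.02),[ (wfit(s,b[3],z)) for z in(.011,.022)]);q.append(wray(s,b[1]))
print(tri(q))
go((.587,-.166,.02),200)
E
```

```text
(np.int32(2002), array([324.1, 171.4]), array([300, 146,  50,  51], dtype=int32)) [ 0.58687924 -0.16280197  0.02      ] [(array([ 0.58794562, -0.16485592]), np.float64(0.028211450964130927)), (array([ 0.58677569, -0.16294339]), np.float64(0.027283828380285653))]
(np.int32(2404), array([323.2, 189.4]), array([293, 157,  64,  65], dtype=int32)) [ 0.58588953 -0.16639604  0.02      ] [(array([ 0.58846615, -0.16415908]), np.float64(0.028509556410482296)), (array([ 0.58572418, -0.16521876]), np.float64(0.02731487516658562))]
(array([ 0.58853326, -0.16510385,  0.00783026]), [np.float64(0.00041086887452591886), np.float64(0.00041086887452598906)])
at [ 0.5872 -0.1658  0.1482] x -159.97 -> travel [ 0.00052 -0.00023  0.21368] twist [-1.e-05  2.e-05  7.e-05]
```

>>> drive_tool(
  travel=[
    [-0.0017,0.001,0.07],
    [-0.0017,0.001,0.13],
    [-0.0017,0.001,0.17],
    [-0.0017,0.001,0.2],
    [-0.0017,0.001,0.2137],
    [-0.0017,0.001,0.2137],
    [-0.0017,0.001,0.2137],
    [-0.0017,0.001,0.2137],
  ],
  twist=[
    [0,0,0],
    [0,0,0],
    [0,0,0],
    [0,0,0],
    [0,0,0],
    [0,0,0],
    [0,0,0],
    [0,0,0],
  ],
  hand=[100,100,100,90,85,80,80,80],
)

```text
t: 3.8
tool_pos: [0.5889, -0.165, 0.0211]
eef_rot: [-0.175, 0.985, -0.001, 0.001]
contact_force: [0.6, 0.3, 0.1]
width: 0.0682
gripper_force: 0.0
```

Run:
```python
from h import *
from station import *
s=snapshot("wrist");np.savez("w3.npz",**s);cv2.imwrite("pics/w3.png",s["color"][:,:,::-1])
o=get_obs();print(o["tool_pos"],o["contact_force"],o["width"])
```

```text
[ 0.58880694 -0.16502514  0.02105568] [ 0.0122543   0.07406186 -0.72935508] 0.06827815831457536
```

View pics/w3.png

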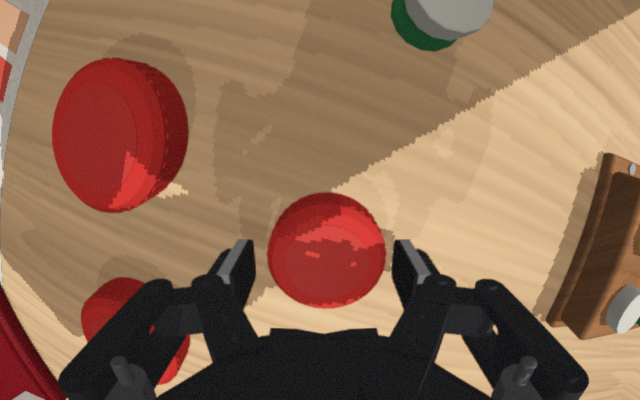

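The fingers straddle the cap, which is centred at (327,250). I'll check its centre from this close view.

Run:
```python
from h import *
s=dict(np.load("w3.npz"));c=s["color"].astype(int)
m=(c[...,0]>70)&(c[...,1]<90)&(c[...,0]>2*c[...,1])
b=min(blobs(m,500),key=lambda b:np.linalg.norm(b[1]-[327,250]));print(b[:3])
for z in(.018,.022): print(wfit(s,b[3],z))
print(s["world_from_camera"].round(3))
```

```text
(np.int32(10632), array([326. , 250.7]), array([267, 193, 119, 115], dtype=int32))
(array([ 0.58585861, -0.16497593]), np.float64(0.028896879861631485))
(array([ 0.58394717, -0.16571643]), np.float64(0.027996076054484415))
[[-0.343  0.903  0.26   0.525]
 [ 0.939  0.33   0.094 -0.189]
 [-0.     0.276 -0.961  0.146]
 [ 0.     0.     0.     1.   ]]
```

>>> drive_tool(
  travel=[
    [0,0,0],
    [0,0,0],
    [0,0,0],
    [0,0,0],
    [0,0,0],
    [0,0,0],
    [0,0,0],
    [0,0,0],
    [0,0,0],
    [0,0,0],
    [0,0,0],
    [0,0,0],
    [0,0,0],
    [0,0,0],
    [0,0,0],
    [0,0,0],
    [0,0,0],
    [0,0,0],
  ],
  twist=[
    [0,0,0.25],
    [0,0,0.25],
    [0,0,0.25],
    [0,0,0.25],
    [0,0,0.25],
    [0,0,0.25],
    [0,0,0.25],
    [0,0,0.25],
    [0,0,0.25],
    [0,0,0.25],
    [0,0,0.25],
    [0,0,0.25],
    [0,0,0.25],
    [0,0,0.25],
    [0,0,0.25],
    [0,0,0.25],
    [0,0,0.25],
    [0,0,0.25],
  ],
  hand=[80,80,80,80,80,80,80,80,80,80,80,80,55,55,55,55,55,55],
)

```text
t: 5.65
tool_pos: [0.5884, -0.1649, 0.0207]
eef_rot: [0.572, 0.82, 0.0, 0.001]
contact_force: [-1.0, -0.4, 6.0]
width: 0.0535
gripper_force: 62.3
```

>>> drive_tool(
  travel=[
    [0,0,0],
    [0,0,0],
    [0,0,0],
    [0,0,0],
    [0,0,0],
    [0,0,0],
    [0,0,0],
    [0,0,0],
    [0,0,0],
    [0,0,0],
    [0,0,0],
    [0,0,0],
    [0,0,0],
    [0,0,0],
    [0,0,0],
  ],
  twist=[
    [0,0,0],
    [0,0,0],
    [0,0,0],
    [0,0,-0.25],
    [0,0,-0.25],
    [0,0,-0.25],
    [0,0,-0.25],
    [0,0,-0.25],
    [0,0,-0.25],
    [0,0,-0.25],
    [0,0,-0.25],
    [0,0,-0.25],
    [0,0,-0.25],
    [0,0,-0.25],
    [0,0,-0.25],
  ],
  hand=[80,80,80,80,80,80,80,80,80,80,80,80,80,80,80],
)

```text
t: 7.15
tool_pos: [0.588, -0.1646, 0.0198]
eef_rot: [-0.175, 0.984, 0.0, -0.0]
contact_force: [0.4, 1.3, -0.3]
width: 0.0684
gripper_force: 0.0
```

>>> drive_tool(
  travel=[
    [0,0,0],
    [0,0,0],
    [0,0,0],
    [0,0,0],
    [0,0,0],
    [0,0,0],
  ],
  twist=[
    [0,0,0],
    [0,0,0],
    [0,0,0],
    [0,0,0],
    [0,0,0],
    [0,0,0],
  ],
  hand=[40,40,40,40,40,40],
)

```text
t: 7.75
tool_pos: [0.5882, -0.1648, 0.0201]
eef_rot: [-0.175, 0.985, -0.0, 0.0]
contact_force: [-0.8, -0.2, 4.9]
width: 0.0541
gripper_force: 63.3
```

Run:
```python
from h import *
from station import *
o=get_obs();print(o)
go((.508,.126,.18),200,o)
```

```text
{'t': 7.75, 'joint_pos': array([-3.92716996e-01,  6.56482758e-01, -2.10522931e-01,  7.03351349e-01,
       -1.51596235e-05, -7.43679010e-01]), 'joint_vel': array([ 0.00010107, -0.00053149,  0.00065708, -0.00105329,  0.00026676,
       -0.00020316]), 'joint_efforts': array([-3.92417377e-02, -6.69012594e+01,  2.51914787e+01, -3.47704031e-01,
        3.78964632e-02, -5.28022321e-02]), 'tool_pos': array([ 0.58820428, -0.16475259,  0.02013478]), 'eef_rot': array([-1.74581772e-01,  9.84642654e-01, -1.24582531e-04,  1.81053283e-04]), 'contact_force': array([-0.76224289, -0.19780437,  4.87960923]), 'torque': array([-0.00040926,  0.0979156 , -0.03138889]), 'gripper_force': 63.29536096891388, 'width': 0.0541458486129405}
at [ 0.5882 -0.1648  0.0201] x -159.89 -> travel [-0.04116  0.50092 -0.26658] twist [-5.e-05  5.e-05  3.e-04]
```

>>> drive_tool(
  travel=[
    [0,0,-0.02],
    [0,0,-0.08],
    [0,0,-0.15],
    [0,0,-0.23],
    [0,0,-0.31],
    [-0.03,0.1,-0.35],
    [-0.1233,0.4178,-0.35],
    [-0.1233,0.4178,-0.35],
    [-0.1233,0.4178,-0.35],
    [-0.1233,0.4178,-0.35],
    [-0.1233,0.4178,-0.35],
    [-0.1233,0.4178,-0.35],
    [-0.1233,0.4178,-0.35],
    [-0.1233,0.4178,-0.35],
    [-0.1233,0.4178,-0.35],
    [-0.1233,0.4178,-0.35],
  ],
  twist=[
    [0,0,0],
    [0,0,0],
    [0,0,0],
    [0,0,0],
    [0,0,0],
    [0,0,0],
    [0,0,0],
    [0,0,0],
    [0,0,0],
    [0,0,0],
    [0,0,0],
    [0,0,0],
    [0,0,0],
    [0,0,0],
    [0,0,0],
    [0,0,0],
  ],
  hand=[40,40,40,40,40,40,40,40,40,40,40,40,40,40,40,40],
)

```text
t: 9.35
tool_pos: [0.5714, 0.095, 0.2299]
eef_rot: [-0.174, 0.985, -0.0, -0.0]
contact_force: [1.0, -0.7, -0.3]
width: 0.0536
gripper_force: 63.2
```

Run:
```python
from h import *
from station import *
s=snapshot("wrist");np.savez("w4.npz",**s);cv2.imwrite("pics/w4.png",s["color"][:,:,::-1])
o=get_obs();print(o["tool_pos"],o["contact_force"],o["torque"],o["width"],o["joint_pos"])
```

```text
[0.57131499 0.09526963 0.22983194] [-0.03414791 -0.05665362 -1.1528339 ] [ 0.00013761  0.00856169 -0.00960741] 0.05374942387772279 [ 3.90667268e-02  4.04236156e-01 -3.65863884e-02  1.13013778e+00
 -5.46863862e-05 -3.10972937e-01]
```

View pics/w4.png

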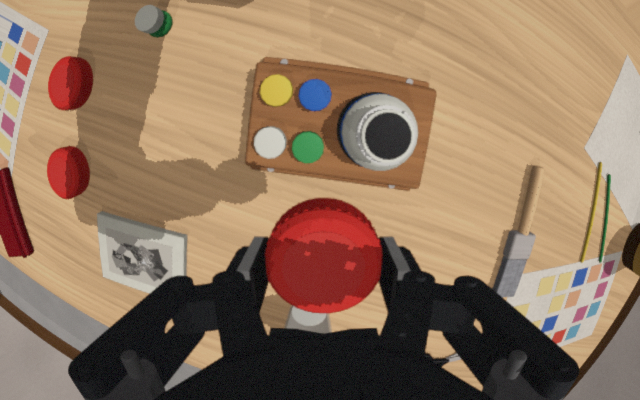

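The cap is gripped and level at (324,255), and the jar mouth is at (388,136). I'll shift sideways for a second view.

>>> drive_tool(
  travel=[
    [0,0.0667,0],
    [0,0.1167,0],
    [0,0.1167,0],
    [0,0.1167,0],
    [0,0.1167,0],
  ],
  twist=[
    [0,0,0],
    [0,0,0],
    [0,0,0],
    [0,0,0],
    [0,0,0],
  ],
  hand=[40,40,40,40,40],
)

```text
t: 9.9
tool_pos: [0.5475, 0.1611, 0.2299]
eef_rot: [-0.174, 0.985, -0.0, 0.0]
contact_force: [-0.5, -0.7, -0.7]
width: 0.0537
gripper_force: 63.3
```

Run:
```python
from h import *
from station import *
s2=snapshot("wrist");np.savez("w5.npz",**s2);cv2.imwrite("pics/w5.png",s2["color"][:,:,::-1])
q=[]
for n in("w4","w5"):
    s=dict(np.load(n+".npz"));g=s["color"].max(2)
    b=min([b for b in blobs(g<60,300) if b[1][1]<200],key=lambda b:np.linalg.norm(wplane(s,b[1],.108)[:2]-[.508,.126]))
    print(n,b[:3])
    for z in(.104,.108):print(z,wfit(s,b[3],z))
    q.append(wray(s,b[1]))
    # outline of jar's white rim: bright region hull around
    c=s["color"].astype(int);m=red(s["color"])
    m=(c[...,0]>70)&(c[...,1]<90)&(c[...,0]>2*c[...,1])
    r=min(blobs(m,500),key=lambda b:np.linalg.norm(b[1]-[325,255]));print("cap in hand",r[:3])
print(tri(q))
go((.508,.126,.16),200)
```

```text
w4 (np.int32(1530), array([387.7, 135.6]), array([366, 114,  44,  45], dtype=int32))
0.104 (array([0.50835679, 0.12856102]), np.float64(0.018420285316181843))
0.108 (array([0.50833859, 0.12765021]), np.float64(0.01812691505172645))
cap in hand (np.int32(10564), array([323.3, 256. ]), array([265, 198, 118, 115], dtype=int32))
w5 (np.int32(1657), array([301.2, 134.5]), array([278, 112,  47,  46], dtype=int32))
0.104 (array([0.50857667, 0.12767398]), np.float64(0.018653812115431823))
0.108 (array([0.50817468, 0.1278287 ]), np.float64(0.01835676492583421))
cap in hand (np.int32(10562), array([323.3, 256. ]), array([265, 198, 118, 115], dtype=int32))
(array([0.50827104, 0.12782955, 0.1060723 ]), [np.float64(3.169181490020246e-05), np.float64(3.1691814900174485e-05)])
at [0.5475 0.1609 0.2299] x -159.93 -> travel [ 0.08187 -0.03207  0.11646] twist [-5.0e-05  1.0e-05  1.9e-04]
```

>>> drive_tool(
  travel=[
    [0.05,-0.02,0],
    [0.0805,-0.0295,0.04],
    [0.0805,-0.0295,0.1],
    [0.0805,-0.0295,0.14],
    [0.0805,-0.0295,0.158],
    [0.0805,-0.0295,0.158],
    [0.0805,-0.0295,0.158],
    [0.0805,-0.0295,0.158],
    [0.0805,-0.0295,0.158],
  ],
  twist=[
    [0,0,0],
    [0,0,0],
    [0,0,0],
    [0,0,0],
    [0,0,0],
    [0,0,0],
    [0,0,0],
    [0,0,0],
    [0,0,0],
  ],
  hand=[40,40,40,40,40,40,40,40,40],
)

```text
t: 10.85
tool_pos: [0.5087, 0.1287, 0.1361]
eef_rot: [-0.175, 0.985, -0.0, 0.001]
contact_force: [0.4, -0.7, -0.5]
width: 0.0539
gripper_force: 63.3
```

```bash
cat > st.py <<'E'
from h import *
from station import *
o=get_obs();print(o["t"],"pos",o["tool_pos"].round(4),"F",o["contact_force"].round(2),"M",o["torque"].round(3),"w",round(o["width"],4),"q6",o["joint_pos"][5].round(3),"rpy",R.from_quat(o["eef_rot"]).as_matrix()[:,2].round(4),"tau",o["joint_efforts"].round(3))
go((.5082,.1277,.124),200,o)
E
python3 st.py
```

```text
10.85 pos [0.5087 0.1287 0.1361] F [ 0.37 -0.72 -0.54] M [-0.023  0.001  0.004] w 0.0539 q6 -0.243 rpy [ 1.8e-03  2.0e-04 -1.0e+00] tau [-8.9000e-02 -5.5901e+01  2.9398e+01 -1.0000e-03 -4.0000e-03 -1.0000e-03]
at [0.5087 0.1287 0.1361] x -159.87 -> travel [ 0.00134 -0.00137  0.02019] twist [-7.0e-05  2.8e-04  3.7e-04]
```

>>> drive_tool(
  travel=[
    [0,0,0.005],
    [0,0,0.01],
    [0,0,0.01],
    [0,0,0.01],
  ],
  twist=[
    [0,0,0],
    [0,0,0],
    [0,0,0],
    [0,0,0],
  ],
  hand=[40,40,40,40],
)

```text
t: 11.25
tool_pos: [0.5077, 0.1286, 0.129]
eef_rot: [-0.175, 0.985, -0.0, -0.0]
contact_force: [0.4, 0.7, -0.0]
width: 0.0535
gripper_force: 63.3
```

```bash
python3 st.py
```

```text
11.25 pos [0.5077 0.1286 0.129 ] F [ 0.41  0.68 -0.05] M [-0.033  0.041 -0.016] w 0.0535 q6 -0.243 rpy [-4.e-04 -1.e-04 -1.e+00] tau [ 5.0000e-03 -5.6109e+01  2.8927e+01 -1.7000e-02 -0.0000e+00 -0.0000e+00]
at [0.5077 0.1286 0.129 ] x -159.87 -> travel [-0.00023 -0.00176  0.00826] twist [ 1.0e-05 -6.0e-05  3.7e-04]
```

>>> drive_tool(
  travel=[
    [0,-0.0013,0],
    [0,-0.0013,0.0017],
    [0,-0.0013,0.0033],
    [0,-0.0013,0.005],
    [0,-0.0013,0.005],
    [0,-0.0013,0.005],
  ],
  twist=[
    [0,0,0],
    [0,0,0],
    [0,0,0],
    [0,0,0],
    [0,0,0],
    [0,0,0],
  ],
  hand=[40,40,40,40,40,40],
)

```text
t: 11.85
tool_pos: [0.508, 0.1278, 0.126]
eef_rot: [-0.175, 0.985, -0.0, -0.0]
contact_force: [0.0, -0.8, 0.1]
width: 0.0538
gripper_force: 63.4
```

```bash
python3 st.py
```

```text
11.85 pos [0.508  0.1278 0.126 ] F [ 0.04 -0.78  0.08] M [-0.213  0.106  0.02 ] w 0.0538 q6 -0.244 rpy [-4.e-04 -3.e-04 -1.e+00] tau [ 5.0800e-01 -5.6501e+01  2.9315e+01 -2.4500e-01  3.3500e-01  3.0000e-03]
at [0.508  0.1278 0.126 ] x -159.87 -> travel [-0.00032 -0.00027  0.00329] twist [-2.0e-05 -7.0e-05  3.5e-04]
```

>>> drive_tool(
  travel=[
    [0.0004,-0.0004,0],
    [0.0005,-0.0005,0.0017],
    [0.0005,-0.0005,0.0017],
    [0.0005,-0.0005,0.0017],
  ],
  twist=[
    [0,0,0],
    [0,0,0],
    [0,0,0],
    [0,0,0],
  ],
  hand=[40,40,40,40],
)

```text
t: 12.25
tool_pos: [0.5079, 0.1275, 0.125]
eef_rot: [-0.175, 0.985, 0.0, -0.0]
contact_force: [-0.1, -0.7, -0.5]
width: 0.0538
gripper_force: 63.4
```

```bash
python3 st.py
```

```text
12.25 pos [0.5079 0.1275 0.125 ] F [-0.09 -0.66 -0.46] M [-0.156  0.047  0.002] w 0.0538 q6 -0.245 rpy [-1.e-04  0.e+00 -1.e+00] tau [ 2.2800e-01 -5.6426e+01  2.9099e+01 -1.5300e-01  1.6200e-01  1.0000e-03]
at [0.5079 0.1275 0.125 ] x -159.87 -> travel [-0.00055  0.00012  0.00172] twist [ 1.0e-05 -1.0e-05  3.5e-04]
```

>>> drive_tool(
  travel=[
    [0.0002,-0.0006,0],
    [0.0002,-0.0006,0.0017],
    [0.0002,-0.0006,0.0033],
    [0.0002,-0.0006,0.0033],
  ],
  twist=[
    [0,0,0],
    [0,0,0],
    [0,0,0],
    [0,0,0],
  ],
  hand=[40,40,40,40],
)

```text
t: 12.65
tool_pos: [0.5077, 0.1272, 0.1228]
eef_rot: [-0.175, 0.985, 0.0, -0.0]
contact_force: [-0.7, 1.2, -0.6]
width: 0.0542
gripper_force: 63.4
```

```bash
python3 st.py
```

```text
12.65 pos [0.5077 0.1272 0.1228] F [-0.7   1.24 -0.57] M [ 0.151  0.262 -0.013] w 0.0542 q6 -0.246 rpy [-6.e-04  1.e-04 -1.e+00] tau [-4.8100e-01 -5.6669e+01  2.9456e+01 -4.5700e-01 -2.5200e-01 -2.0000e-03]
at [0.5077 0.1272 0.1228] x -159.86 -> travel [-0.00109  0.00046 -0.00193] twist [ 4.0e-05 -8.0e-05  3.8e-04]
```

>>> drive_tool(
  travel=[
    [0.0003,0.0004,0],
    [0.0003,0.0004,0.0017],
    [0.0003,0.0004,0.0017],
    [0.0003,0.0004,0.0017],
  ],
  twist=[
    [0,0,0],
    [0,0,0],
    [0,0,0],
    [0,0,0],
  ],
  hand=[40,40,40,40],
)

```text
t: 13.05
tool_pos: [0.5077, 0.1273, 0.122]
eef_rot: [-0.175, 0.985, -0.0, -0.0]
contact_force: [-0.7, 0.3, -0.3]
width: 0.0541
gripper_force: 63.4
```

```bash
python3 st.py
```

```text
13.05 pos [0.5077 0.1273 0.122 ] F [-0.69  0.26 -0.26] M [ 0.099  0.155 -0.007] w 0.0541 q6 -0.245 rpy [-1.e-04 -0.e+00 -1.e+00] tau [-3.5100e-01 -5.6538e+01  2.9313e+01 -4.0200e-01 -1.7700e-01 -1.0000e-03]
at [0.5077 0.1273 0.122 ] x -159.87 -> travel [-0.00103  0.00032 -0.00327] twist [ 0.0e+00 -1.0e-05  3.6e-04]
```

>>> drive_tool(
  travel=[
    [0.0002,0.0002,0.0008],
    [0.0002,0.0002,0.0017],
    [0.0002,0.0002,0.0017],
  ],
  twist=[
    [0,0,0],
    [0,0,0],
    [0,0,0],
  ],
  hand=[40,40,40],
)

```text
t: 13.35
tool_pos: [0.5078, 0.1274, 0.1218]
eef_rot: [-0.175, 0.985, -0.0, 0.0]
contact_force: [-2.7, -0.3, 9.3]
width: 0.0537
gripper_force: 64.3
```

```bash
python3 st.py
```

```text
13.35 pos [0.5078 0.1274 0.1218] F [-2.73 -0.25  9.26] M [-0.096  0.684 -0.047] w 0.0537 q6 -0.245 rpy [ 9.e-04 -1.e-04 -1.e+00] tau [-3.9600e-01 -5.2124e+01  2.7935e+01 -1.4830e+00  5.0000e-03 -2.5000e-02]
at [0.5078 0.1274 0.1218] x -159.87 -> travel [-0.00082  0.0003  -0.00371] twist [-7.0e-05  1.2e-04  3.6e-04]
```

>>> drive_tool(
  travel=[
    [0.0003,0,-0.0009],
    [0.0003,0,-0.0009],
    [0.0003,0,-0.0013],
    [0.0003,0,-0.0016],
    [0.0003,0,-0.0016],
  ],
  twist=[
    [0,0,0],
    [0,0,0],
    [0,0,-0.0139],
    [0,0,-0.0278],
    [0,0,-0.0278],
  ],
  hand=[40,40,40,40,40],
)

```text
t: 13.85
tool_pos: [0.5077, 0.1273, 0.1223]
eef_rot: [-0.261, 0.965, -0.0, 0.0]
contact_force: [-2.4, -0.6, 5.2]
width: 0.0535
gripper_force: 63.8
```

```bash
python3 st.py
```

```text
13.85 pos [0.5077 0.1273 0.1223] F [-2.38 -0.62  5.22] M [-0.05   0.259  0.039] w 0.0535 q6 -0.421 rpy [ 7.e-04 -1.e-04 -1.e+00] tau [-2.0900e-01 -5.3857e+01  2.7777e+01 -4.6400e-01 -2.0000e-03 -1.2300e+00]
at [0.5077 0.1273 0.1223] x -149.79 -> travel [-0.00103  0.00019 -0.00283] twist [-6.000e-05  1.000e-04  2.836e-02]
```

>>> drive_tool(
  travel=[
    [0,0,-0.0005],
    [0,0,-0.001],
    [0,0,-0.001],
  ],
  twist=[
    [0,0,-0.0139],
    [0,0,-0.0278],
    [0,0,-0.0278],
  ],
  hand=[40,40,40],
)

```text
t: 14.15
tool_pos: [0.5077, 0.1273, 0.1227]
eef_rot: [-0.343, 0.939, -0.0, 0.0]
contact_force: [0.1, -0.3, 3.7]
width: 0.0537
gripper_force: 63.7
```

```bash
python3 st.py
```

```text
14.15 pos [0.5077 0.1273 0.1227] F [ 0.07 -0.34  3.71] M [-0.069  0.096 -0.019] w 0.0537 q6 -0.594 rpy [ 6.e-04 -1.e-04 -1.e+00] tau [-1.4300e-01 -5.4464e+01  2.7816e+01 -1.6700e-01 -8.0000e-03 -1.2400e+00]
at [0.5077 0.1273 0.1227] x -139.92 -> travel [-1.13e-03 -4.00e-05 -2.13e-03] twist [-6.000e-05  7.000e-05  5.578e-02]
```

Ideal at 3.7 N and low moments. I'll go on in the same steps.

>>> drive_tool(
  travel=[
    [0,0,-0.0003],
    [0,0,-0.0007],
    [0,0,-0.0007],
  ],
  twist=[
    [0,0,-0.0139],
    [0,0,-0.0278],
    [0,0,-0.0278],
  ],
  hand=[40,40,40],
)

```text
t: 14.45
tool_pos: [0.5076, 0.1273, 0.1231]
eef_rot: [-0.423, 0.906, -0.0, 0.0]
contact_force: [-0.4, -0.4, 3.2]
width: 0.0545
gripper_force: 63.7
```

```bash
python3 st.py
```

```text
14.45 pos [0.5076 0.1273 0.1231] F [-0.36 -0.38  3.18] M [-0.047  0.038  0.032] w 0.0545 q6 -0.767 rpy [ 4.e-04 -1.e-04 -1.e+00] tau [-8.8000e-02 -5.4458e+01  2.7784e+01 -1.1500e-01  1.1000e-02 -1.2370e+00]
at [0.5076 0.1273 0.1231] x -129.99 -> travel [-0.00114 -0.00031 -0.00149] twist [-5.000e-05  5.000e-05  8.337e-02]
```

>>> drive_tool(
  travel=[
    [0,0,-0.0003],
    [0,0,-0.0006],
    [0,0,-0.0006],
  ],
  twist=[
    [0,0,-0.0139],
    [0,0,-0.0278],
    [0,0,-0.0278],
  ],
  hand=[40,40,40],
)

```text
t: 14.75
tool_pos: [0.5077, 0.1273, 0.1235]
eef_rot: [-0.5, 0.866, -0.0, 0.0]
contact_force: [-0.7, -1.0, 3.6]
width: 0.0537
gripper_force: 63.6
```

>>> drive_tool(
  travel=[
    [0,0,-0.0003],
    [0,0,-0.0006],
    [0,0,-0.0006],
  ],
  twist=[
    [0,0,-0.0139],
    [0,0,-0.0278],
    [0,0,-0.0278],
  ],
  hand=[40,40,40],
)

```text
t: 15.05
tool_pos: [0.5072, 0.1273, 0.1235]
eef_rot: [-0.573, 0.819, 0.0, -0.0]
contact_force: [0.0, -0.1, -0.0]
width: 0.0538
gripper_force: 63.3
```

```bash
python3 st.py
```

```text
15.05 pos [0.5072 0.1273 0.1235] F [ 0.03 -0.13 -0.04] M [ 0.013 -0.029 -0.031] w 0.0538 q6 -1.115 rpy [-4.e-04 -0.e+00 -1.e+00] tau [ 7.0000e-03 -5.6442e+01  2.8886e+01  2.0000e-03  4.0000e-03 -1.2550e+00]
at [0.5072 0.1273 0.1235] x -110.06 -> travel [-0.00118 -0.00128 -0.00087] twist [ 4.0000e-05 -5.0000e-05  1.3872e-01]
```

The push fell to zero between 40° and 50° of backward turn, so a start has been passed. I'll follow the drop down, softly.

>>> drive_tool(
  travel=[
    [0,0,0.0017],
    [0,0,0.0033],
    [0,0,0.005],
    [0,0,0.0063],
    [0,0,0.0063],
    [0,0,0.0063],
  ],
  twist=[
    [0,0,0],
    [0,0,0],
    [0,0,0],
    [0,0,0],
    [0,0,0],
    [0,0,0],
  ],
  hand=[40,40,40,40,40,40],
)

```text
t: 15.65
tool_pos: [0.5074, 0.1273, 0.12]
eef_rot: [-0.575, 0.818, 0.0, -0.0]
contact_force: [-0.5, 0.5, -0.4]
width: 0.0539
gripper_force: 63.3
```

```bash
python3 st.py
```

```text
15.65 pos [0.5074 0.1273 0.12  ] F [-0.49  0.45 -0.42] M [ 0.01  -0.004  0.038] w 0.0539 q6 -1.118 rpy [-0. -0. -1.] tau [-3.0000e-03 -5.6289e+01  2.8553e+01 -4.0000e-03  0.0000e+00  1.1000e-02]
at [0.5074 0.1273 0.12  ] x -109.85 -> travel [-0.00104 -0.00107 -0.00674] twist [ 0.000e+00 -1.000e-05  1.393e-01]
```

>>> drive_tool(
  travel=[
    [0,0,0.0008],
    [0,0,0.0012],
    [0,0,0.0012],
  ],
  twist=[
    [0,0,0],
    [0,0,0],
    [0,0,0],
  ],
  hand=[40,40,40],
)

```text
t: 15.95
tool_pos: [0.5074, 0.1273, 0.1193]
eef_rot: [-0.575, 0.818, -0.0, 0.0]
contact_force: [0.2, -0.0, -1.4]
width: 0.0535
gripper_force: 63.3
```

```bash
python3 st.py
```

```text
15.95 pos [0.5074 0.1273 0.1193] F [ 0.19 -0.02 -1.41] M [-0.019  0.021  0.015] w 0.0535 q6 -1.119 rpy [ 1.e-04  0.e+00 -1.e+00] tau [-1.0000e-03 -5.6390e+01  2.8579e+01 -1.7000e-02 -0.0000e+00  2.0000e-03]
at [0.5074 0.1273 0.1193] x -109.83 -> travel [-0.00105 -0.00102 -0.00791] twist [-0.0000e+00  1.0000e-05  1.3935e-01]
```

>>> drive_tool(
  travel=[
    [0,0,0.0006],
    [0,0,0.0012],
    [0,0,0.0012],
  ],
  twist=[
    [0,0,0],
    [0,0,0],
    [0,0,0],
  ],
  hand=[40,40,40],
)

```text
t: 16.25
tool_pos: [0.5075, 0.1273, 0.1189]
eef_rot: [-0.575, 0.818, -0.0, 0.0]
contact_force: [-1.2, 0.5, 5.4]
width: 0.0538
gripper_force: 63.9
```

```bash
python3 st.py
```

```text
16.25 pos [0.5075 0.1273 0.1189] F [-1.22  0.5   5.41] M [-0.025  0.215  0.013] w 0.0538 q6 -1.119 rpy [ 5.e-04  0.e+00 -1.e+00] tau [-1.1500e-01 -5.3972e+01  2.7781e+01 -5.4800e-01  1.9000e-02 -1.9000e-02]
at [0.5075 0.1273 0.1189] x -109.83 -> travel [-0.00094 -0.00083 -0.00845] twist [-6.0000e-05  6.0000e-05  1.3936e-01]
```

Dropped: the cap rests 4.6 mm lower, with 5 N. Now clockwise, descending at the 15 mm lead.

>>> drive_tool(
  travel=[
    [0,0,0.0003],
    [0,0,0.0008],
    [0,0,0.0014],
    [0,0,0.0014],
  ],
  twist=[
    [0,0,0.0222],
    [0,0,0.0444],
    [0,0,0.0667],
    [0,0,0.0667],
  ],
  hand=[40,40,40,40],
)

```text
t: 16.65
tool_pos: [0.5075, 0.1273, 0.1179]
eef_rot: [-0.391, 0.92, -0.0, 0.0]
contact_force: [-0.9, -0.3, 4.4]
width: 0.0542
gripper_force: 63.7
```

```bash
python3 st.py
```

```text
16.65 pos [0.5075 0.1273 0.1179] F [-0.89 -0.3   4.45] M [-0.173  0.202 -0.004] w 0.0542 q6 -0.697 rpy [ 4.e-04 -1.e-04 -1.e+00] tau [  0.135 -54.117  27.706  -0.494   0.172   2.033]
at [0.5075 0.1273 0.1179] x -133.97 -> travel [-0.00131 -0.00033 -0.01011] twist [-5.000e-05  4.000e-05  7.232e-02]
```

>>> drive_tool(
  travel=[
    [0,0,0.0005],
    [0,0,0.001],
    [0,0,0.0016],
    [0,0,0.0021],
    [0,0,0.0027],
    [0,0,0.0027],
  ],
  twist=[
    [0,0,0.0222],
    [0,0,0.0444],
    [0,0,0.0667],
    [0,0,0.0889],
    [0,0,0.1111],
    [0,0,0.1111],
  ],
  hand=[40,40,40,40,40,40],
)

```text
t: 17.25
tool_pos: [0.5074, 0.1273, 0.1163]
eef_rot: [-0.055, 0.999, 0.0, 0.0]
contact_force: [-0.5, 0.3, 5.4]
width: 0.054
gripper_force: 63.8
```

```bash
python3 st.py
```

```text
17.25 pos [0.5074 0.1273 0.1163] F [-0.49  0.27  5.37] M [-0.062  0.288 -0.069] w 0.054 q6 -0.003 rpy [ 2.e-04  0.e+00 -1.e+00] tau [-1.7800e-01 -5.3831e+01  2.7636e+01 -6.8700e-01  1.0000e-03  2.0060e+00]
at [0.5074 0.1273 0.1163] x -173.74 -> travel [-0.00134  0.00046 -0.01288] twist [-0.000e+00  3.000e-05 -3.817e-02]
```

>>> drive_tool(
  travel=[
    [0,0,0.0003],
    [0,0,0.0008],
    [0,0,0.0014],
    [0,0,0.002],
    [0,0,0.0026],
    [0,0,0.0026],
  ],
  twist=[
    [0,0,0.0222],
    [0,0,0.0444],
    [0,0,0.0667],
    [0,0,0.0889],
    [0,0,0.1111],
    [0,0,0.1111],
  ],
  hand=[40,40,40,40,40,40],
)

```text
t: 17.85
tool_pos: [0.5074, 0.1274, 0.1147]
eef_rot: [0.289, 0.957, 0.0, 0.0]
contact_force: [-1.2, 1.6, 4.7]
width: 0.0538
gripper_force: 63.8
```

```bash
python3 st.py
```

```text
17.85 pos [0.5074 0.1274 0.1147] F [-1.2   1.64  4.68] M [ 0.089  0.287 -0.028] w 0.0538 q6 0.692 rpy [ 1.e-04  2.e-04 -1.e+00] tau [ -0.446 -54.153  27.549  -0.563  -0.203   2.007]
at [0.5074 0.1274 0.1147] x 146.41 -> travel [-0.00083  0.00111 -0.01557] twist [ 4.0000e-05  2.0000e-05 -1.4887e-01]
```

>>> drive_tool(
  travel=[
    [0,0,0.0005],
    [0,0,0.001],
    [0,0,0.0015],
    [0,0,0.0021],
    [0,0,0.0023],
    [0,0,0.0023],
  ],
  twist=[
    [0,0,0.0222],
    [0,0,0.0444],
    [0,0,0.0667],
    [0,0,0.0889],
    [0,0,0.0972],
    [0,0,0.0972],
  ],
  hand=[40,40,40,40,40,40],
)

```text
t: 18.45
tool_pos: [0.5075, 0.1274, 0.1132]
eef_rot: [0.562, 0.827, 0.0, 0.0]
contact_force: [-0.2, 0.2, 3.7]
width: 0.0537
gripper_force: 63.7
```

```bash
python3 st.py
```

```text
18.45 pos [0.5075 0.1274 0.1132] F [-0.15  0.25  3.71] M [ 0.078  0.161 -0.043] w 0.0537 q6 1.3 rpy [ 2.e-04  2.e-04 -1.e+00] tau [ -0.361 -54.696  27.407  -0.249  -0.207   0.847]
at [0.5075 0.1274 0.1132] x 111.58 -> travel [ 0.       0.00129 -0.01797] twist [ 5.0000e-05  2.0000e-05 -2.4561e-01]
```

>>> drive_tool(
  travel=[
    [0,0,0.0003],
    [0,0,0.0006],
    [0,0,0.001],
    [0,0,0.001],
  ],
  twist=[
    [0,0,0.0139],
    [0,0,0.0278],
    [0,0,0.0417],
    [0,0,0.0417],
  ],
  hand=[40,40,40,40],
)

```text
t: 18.85
tool_pos: [0.5077, 0.1275, 0.1131]
eef_rot: [0.666, 0.746, 0.0, 0.0]
contact_force: [-1.1, 0.7, 8.2]
width: 0.0539
gripper_force: 64.2
```

```bash
python3 st.py
```

```text
18.85 pos [0.5077 0.1275 0.1131] F [-1.14  0.7   8.2 ] M [0.12  0.483 0.022] w 0.0539 q6 1.564 rpy [ 7.e-04  4.e-04 -1.e+00] tau [ -0.557 -52.409  26.594  -0.767  -0.297   1.067]
at [0.5077 0.1275 0.1131] x 96.46 -> travel [ 0.00027  0.00093 -0.01823] twist [ 1.3000e-04  8.0000e-05 -2.8761e-01]
```

>>> drive_tool(
  travel=[
    [0,0,-0.0006],
    [0,0,-0.0006],
    [0,0,-0.0006],
    [0,0,-0.0006],
  ],
  twist=[
    [0,0,0.0],
    [0,0,0.007],
    [0,0,0.0139],
    [0,0,0.0139],
  ],
  hand=[40,40,40,40],
)

```text
t: 19.25
tool_pos: [0.5076, 0.1274, 0.1131]
eef_rot: [0.698, 0.716, 0.0, 0.0]
contact_force: [-0.6, -0.1, 5.6]
width: 0.0536
gripper_force: 63.8
```

```bash
python3 st.py
```

```text
19.25 pos [0.5076 0.1274 0.1131] F [-0.6  -0.13  5.56] M [ 0.059  0.198 -0.04 ] w 0.0536 q6 1.651 rpy [ 5.e-04  1.e-04 -1.e+00] tau [ -0.208 -53.978  27.011  -0.329  -0.133   0.519]
at [0.5076 0.1274 0.1131] x 91.47 -> travel [ 0.00054  0.00102 -0.0182 ] twist [ 7.0000e-05  6.0000e-05 -3.0148e-01]
```

>>> drive_tool(
  travel=[
    [0,0,-0.0002],
    [0,0,-0.0002],
    [0,0,-0.0002],
  ],
  twist=[
    [0,0,0.006],
    [0,0,0.0111],
    [0,0,0.0111],
  ],
  hand=[40,40,40],
)

```text
t: 19.55
tool_pos: [0.5075, 0.1274, 0.1131]
eef_rot: [0.723, 0.691, 0.0, 0.0]
contact_force: [-1.0, 0.5, 4.0]
width: 0.0541
gripper_force: 63.7
```

>>> drive_tool(
  travel=[
    [0,0,0],
    [0,0,0],
    [0,0,0],
  ],
  twist=[
    [0,0,0.004],
    [0,0,0.0083],
    [0,0,0.0083],
  ],
  hand=[40,40,40],
)

```text
t: 19.85
tool_pos: [0.5074, 0.1274, 0.113]
eef_rot: [0.742, 0.67, 0.0, -0.0]
contact_force: [-0.7, 0.1, 4.6]
width: 0.0541
gripper_force: 63.8
```

```bash
python3 st.py
```

```text
19.85 pos [0.5074 0.1274 0.113 ] F [-0.73  0.15  4.61] M [ 0.178  0.225 -0.089] w 0.0541 q6 1.779 rpy [ 1.e-04  1.e-04 -1.e+00] tau [ -0.299 -54.171  27.215  -0.366  -0.219   0.232]
at [0.5074 0.1274 0.113 ] x 84.17 -> travel [ 0.00069  0.00124 -0.01826] twist [ 2.0000e-05  0.0000e+00 -3.2175e-01]
```

>>> drive_tool(
  travel=[
    [0,0,0],
    [0,0,0],
    [0,0,0],
  ],
  twist=[
    [0,0,0.004],
    [0,0,0.0083],
    [0,0,0.0083],
  ],
  hand=[40,40,40],
)

```text
t: 20.15
tool_pos: [0.5074, 0.1274, 0.113]
eef_rot: [0.76, 0.65, 0.0, -0.0]
contact_force: [-1.5, 1.8, 4.5]
width: 0.0542
gripper_force: 63.8
```

```bash
python3 st.py; python3 -c "
from station import *
for i in range(3): print(get_obs()['torque'],get_obs()['joint_vel'][5])"
```

```text
20.15 pos [0.5074 0.1274 0.113 ] F [-1.45  1.8   4.53] M [ 0.156  0.21  -0.092] w 0.0542 q6 1.832 rpy [ 1.e-04  1.e-04 -1.e+00] tau [ -0.267 -54.102  27.185  -0.365  -0.24    0.185]
at [0.5074 0.1274 0.113 ] x 81.1 -> travel [ 0.00078  0.00119 -0.01826] twist [ 3.0000e-05  0.0000e+00 -3.3027e-01]
[ 0.15592455  0.21006933 -0.09192327] -0.028046794951467467
[ 0.15592455  0.21006933 -0.09192327] -0.028046794951467467
[ 0.15592455  0.21006933 -0.09192327] -0.028046794951467467
```

>>> drive_tool(
  travel=[
    [0,0,0],
    [0,0,0],
    [0,0,0],
  ],
  twist=[
    [0,0,0.004],
    [0,0,0.0083],
    [0,0,0.0083],
  ],
  hand=[40,40,40],
)

```text
t: 20.45
tool_pos: [0.5074, 0.1273, 0.113]
eef_rot: [0.777, 0.63, 0.0, 0.0]
contact_force: [-0.9, 1.6, 4.2]
width: 0.054
gripper_force: 63.8
```

```bash
python3 st.py
```

```text
20.45 pos [0.5074 0.1273 0.113 ] F [-0.92  1.56  4.19] M [ 0.156  0.131 -0.218] w 0.054 q6 1.885 rpy [ 1.e-04  0.e+00 -1.e+00] tau [ -0.215 -54.167  27.151  -0.301  -0.242   0.132]
at [0.5074 0.1273 0.113 ] x 78.1 -> travel [ 0.00085  0.00115 -0.01831] twist [ 1.0000e-05  0.0000e+00 -3.3862e-01]
```

>>> drive_tool(
  travel=[
    [0,0,0],
    [0,0,0],
    [0,0,0],
    [0,0,0],
  ],
  twist=[
    [0,0,0],
    [0,0,0],
    [0,0,0],
    [0,0,0],
  ],
  hand=[40,40,40,40],
)

```text
t: 20.85
tool_pos: [0.5075, 0.1273, 0.113]
eef_rot: [0.776, 0.631, 0.0, -0.0]
contact_force: [-0.7, 1.2, 3.6]
width: 0.0542
gripper_force: 63.8
```

```bash
python3 st.py
```

```text
20.85 pos [0.5075 0.1273 0.113 ] F [-0.71  1.2   3.57] M [ 0.209  0.176 -0.278] w 0.0542 q6 1.883 rpy [ 1.e-04  1.e-04 -1.e+00] tau [ -0.242 -54.205  27.09   -0.222  -0.308  -0.301]
at [0.5075 0.1273 0.113 ] x 78.19 -> travel [ 0.00088  0.00109 -0.01828] twist [ 3.0000e-05  0.0000e+00 -3.3836e-01]
```

>>> drive_tool(
  travel=[
    [0,0,0],
    [0,0,0],
    [0,0,0],
    [0,0,0],
  ],
  twist=[
    [0,0,0.0042],
    [0,0,0.0042],
    [0,0,0.0042],
    [0,0,0.0042],
  ],
  hand=[40,40,40,40],
)

```text
t: 21.25
tool_pos: [0.5074, 0.1273, 0.113]
eef_rot: [0.784, 0.62, 0.0, -0.0]
contact_force: [-0.1, 1.6, 4.9]
width: 0.0542
gripper_force: 63.7
```

```bash
python3 st.py
```

```text
21.25 pos [0.5074 0.1273 0.113 ] F [-0.07  1.64  4.87] M [ 0.131  0.09  -0.137] w 0.0542 q6 1.909 rpy [ 0.  0. -1.] tau [ -0.264 -54.335  27.044  -0.119  -0.269  -0.182]
at [0.5074 0.1273 0.113 ] x 76.68 -> travel [ 0.00091  0.00113 -0.01834] twist [ 1.0000e-05  0.0000e+00 -3.4256e-01]
```

>>> drive_tool(
  travel=[
    [0,0,0],
    [0,0,0],
  ],
  twist=[
    [0,0,0.003],
    [0,0,0.006],
  ],
  hand=[40,40],
)

```text
t: 21.45
tool_pos: [0.5074, 0.1273, 0.113]
eef_rot: [0.796, 0.605, 0.0, 0.0]
contact_force: [-0.4, 0.4, 3.9]
width: 0.0537
gripper_force: 63.6
```

```bash
python3 st.py
```

```text
21.45 pos [0.5074 0.1273 0.113 ] F [-0.44  0.39  3.93] M [0.085 0.039 0.49 ] w 0.0537 q6 1.948 rpy [ 1.e-04 -1.e-04 -1.e+00] tau [ -0.747 -54.472  27.063  -0.057  -0.108   0.158]
at [0.5074 0.1273 0.113 ] x 74.47 -> travel [ 0.00097  0.00106 -0.01831] twist [-0.0000e+00  3.0000e-05 -3.4871e-01]
```

>>> drive_tool(
  travel=[
    [0,0,0],
  ],
  twist=[
    [0,0,0],
  ],
  hand=[40],
)

```text
t: 21.55
tool_pos: [0.5074, 0.1273, 0.113]
eef_rot: [0.796, 0.605, -0.0, 0.0]
contact_force: [-0.1, 0.5, 4.3]
width: 0.054
gripper_force: 63.7
```

```bash
python3 st.py
```

```text
21.55 pos [0.5074 0.1273 0.113 ] F [-0.11  0.49  4.31] M [ 0.036  0.034 -0.043] w 0.054 q6 1.948 rpy [-0.e+00 -1.e-04 -1.e+00] tau [-2.7800e-01 -5.4495e+01  2.7050e+01 -3.5000e-02 -1.8800e-01  1.9300e-01]
at [0.5074 0.1273 0.113 ] x 74.46 -> travel [ 0.00099  0.00114 -0.01837] twist [-1.0000e-05  0.0000e+00 -3.4872e-01]
```

Turning moment now rises to about 0.4–0.5 N m while moving, with the cap seated at its floor height. That's hand-tight, so I'll stop, release and withdraw.

>>> drive_tool(
  travel=[
    [0,0,0],
    [0,0,0],
    [0,0,0],
    [0,0,0],
    [0,0,0],
    [0,0,-0.02],
    [0,0,-0.08],
    [0,0,-0.15],
    [0,0,-0.2],
    [0,0,-0.2],
    [0,0,-0.2],
  ],
  twist=[
    [0,0,0],
    [0,0,0],
    [0,0,0],
    [0,0,0],
    [0,0,0],
    [0,0,0],
    [0,0,0],
    [0,0,0],
    [0,0,0],
    [0,0,0],
    [0,0,0],
  ],
  hand=[70,85,85,85,85,90,90,90,90,90,90],
)

```text
t: 22.65
tool_pos: [0.5078, 0.1274, 0.2341]
eef_rot: [0.796, 0.605, 0.001, 0.001]
contact_force: [-0.3, -0.4, -0.0]
width: 0.0766
gripper_force: 0.0
```

```bash
python3 st.py
python3 - <<'E'
from h import *
from station import *
s=snapshot("wrist");w=s["color"];t=snapshot("scene")["color"]
for n,s_ in(("wrist",s),):
    c=w.astype(int);m=(c[...,0]>70)&(c[...,1]<90)&(c[...,0]>2*c[...,1])
    b=min(blobs(m,300),key=lambda b:np.linalg.norm(wplane(s_,b[1],.115)[:2]-[.508,.127]));print(b[:3],[wfit(s_,b[3],z) for z in(.103,.114)])
a=cv2.resize(w,(480,300));b=cv2.resize(t[120:320,120:440],(480,300),interpolation=2)
cv2.imwrite("pics/end.png",np.vstack([a,b])[:,:,::-1])
E
```

```text
22.65 pos [0.5078 0.1274 0.2341] F [-0.29 -0.41 -0.02] M [0.015 0.003 0.001] w 0.0766 q6 1.947 rpy [ 2.e-03  2.e-04 -1.e+00] tau [ 3.7000e-02 -5.5699e+01  3.4451e+01  1.7700e-01  1.0000e-03  0.0000e+00]
at [0.5078 0.1274 0.2341] x 74.53 -> travel [5.3000e-04 1.8000e-04 1.8357e-01] twist [ 3.0000e-04  2.6000e-04 -3.4853e-01]
(np.int32(3496), array([322.6, 193.3]), array([290, 160,  67,  67], dtype=int32)) [(array([0.50810481, 0.12576367]), np.float64(0.029282293446650932)), (array([0.50894379, 0.12872974]), np.float64(0.028026462456346896))]
```

View pics/end.png

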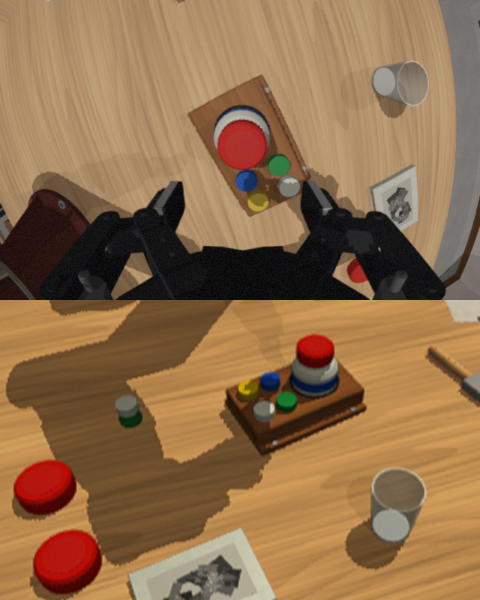

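The cap sits level on the jar in both views, at scene (315,350) and wrist (242,145) of the picture. The pot, cup and canvas, and the part of the brush in view, look where they were. Handing in.

```bash
python3 -c "
from station import *
print(close_job())"
```

```text
the job is handed in; nothing more can be done
None
```

The red cap is level and fully home on the white jar and the job is handed in at about 23 s, but the one moment reading while turning at the end was 0.49 N m, above the 0.25–0.4 hand-tight band though under 0.7; the first touch on the neck reached about 9 N and seating about 8 N, above the 2–5 N aimed for.

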